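Set the registration console to the red start group

ROBOT

A 6-joint arm with a two-finger parallel gripper is mounted at the origin on the work surface. World frame = base frame: x ahead of the robot, y to its left, z up, the work surface at z = 0. Lengths are in m, angles in degrees, forces in N, time in s.
With the tool pointing down it reaches from about 0.375 to 0.9 m from the base axis. Payload 3.1 kg.
Tool frame: the origin (TCP) lies on the centre line of the jaws, within the pads' length; the fingertips stand 25 mm ahead of it and the grasp point (between the pads) lies 6 mm ahead of it; z points along the fingers, y is the line along which they close (so a half turn about z gives the same grasp; the last joint's range is limited). The gripper opens to 87 mm and grips with 3 to 60 N. Pads are 19 mm wide; open, the fingers measure 117 mm over their backs; the gripper's body (75 mm by 190 mm) begins 51 mm behind the grasp point.
Start: joints at [-83.68, 30.224, 82.088, -0, 67.689, -10.227], TCP at [0.178, -0.599, 0.215] pointing down, gripper open.
Joint ranges: [-176.69, 176.69], [-43.24, 126.21], [12.49, 139.97], [-82, 262], [0, 151.66], [-163.58, 163.58]. Speed limits (degrees/s): [159.86, 159.86, 180, 180, 180, 180].

INTERFACE

Orientations are given as a 3x3 rotation matrix whose columns are the frame's x, y, z axes.
In Python, from rig import * gives the robot as it stands.
- The arm moves only by the tool step_arm, never from a script. Its argument "steps" is a list of rows, each a list of 7 numbers: the shift along the tool's x, y, z normalised to -1 to 1, where 1 is 0.3 m, then the turn, a rotation vector about the tool's x, y, z normalised to -1 to 1, where 1 is 45 degrees, then the gripper's target within -1 to 1 (shut at 1, half-way at 0, fully open at -1). A call has 1 to 8 rows; each row is the pose to reach, as a shift and turn from the pose commanded when the call began, along the tool's axes at that moment; what a row does not reach only later rows make up. A row lasts 1/12 s, in which the tool goes at most 41.7 mm and 7.16 degrees, less where a joint would pass 70% of its speed; a pose out of reach is approached as far as the arm can. A call with a number of a shift or a turn outside -1 to 1 is refused whole. A call with a gripper value outside its range is refused whole. The fingers move at their own pace and stop on an object; the grip force is fixed at half the most. Time passes only in rows, so rows that repeat a pose let the fingers close. It gives the time, the measured TCP pose, the force, the opening and the grip force at its end, in the units of the state.
- read_state(): the state, without advancing time (a new reading comes with each control period).
- capture(name): name is "scene" or "top" or "wrist"; returns a dict with "image" (384x512x3 uint8, red, green, blue), "vertical_fov" (degrees; the focal length in pixels is half the picture's height over the tangent of half this angle, whatever the lens; pixels are square), "cx", "cy" (the principal point, pixels), "world_from_camera" (4x4, takes a point from camera to world coordinates); the wrist camera has in their place "T_tool_cam" (4x4, takes a point from camera to tool coordinates, whose origin is the TCP and whose axes are the flange's). Camera axes: x right, y down, z forward; pixel columns grow to the right and rows downward; lengths in m; the calibration is good to about 2 mm. A picture is of the moment at which its call begins: read the wrist's pose just before it. There is no depth.
- hand_in(): hands the job in; it is judged then, once.
The state is a dict: "time_s": time; "joint_positions": joint angles; "qvel": joint speeds; "tau": joint torques, N m; "position": TCP position; "tcp_rot": TCP orientation; "force": force on the tool from outside, world axes, zero at the start; "moment": the same for the moment, N m; "opening": opening from 0.0 (shut) to 1.0 (fully open); "grasp_force": force on a finger pad.
Only numpy, scipy, OpenCV 4.12 (cv2) and the standard library are available. Lean on these libraries where they do the work, as an engineer would, in place of code of your own. Each camera call takes 0.05 s, during which the arm holds its last target. There are 200 camera calls.

TASK

On the grey registration console, push the white tab of the rotary selector round, without gripping it, until the tab points squarely at the red mark. Then press the orange confirm button all the way down and let it come back up. Do not confirm while the selector points anywhere else, and leave the things standing around where they are.

Things in the scene. Friction and masses are not known exactly. Their poses are not given: they have to be found in the camera images.
- selector (a joint): angle of the rotary selector, rad; 0: the tab points along the console's own -x; grows counter-clockwise seen from above; range -1.85 to 1.85. It turns on the vertical axis through dial_axis, stays where it is left (plain friction, no clicks, no spring) and needs about 2 N at the tab
- dial_axis (a point): point on the selector's vertical axis at the console's deck, 40 mm above the table. The fixed grey console is 40 mm tall and reaches in its own axes from x = -125 to +160 mm and y = -135 to +135 mm of this axis; this point's axes are the console's. The black dial on it is 120 mm across and its top is 13 mm above the deck
- tab (a point): centre of the top edge of the white tab, an upright blade fixed on the dial, turning with it: 50 mm long radially (38 to 88 mm from the axis, so it protrudes 28 mm past the dial's rim), 12 mm thick, top 84 mm above the table, its underside 50 mm above the table. Own -x points radially outwards, y across the blade
- pointer (a point): where the tab points: the point on the deck in line with the tab, 100 mm from the selector's axis, the same distance as the marks' centres; nothing is there, 12 mm beyond the tab's outer end
- mark_red: the red mark: a flat round disc 22 mm across, 1.6 mm thick, fixed on the console's deck 100 mm from the selector's axis. Five like it (yellow, green, blue, white, black) lie on the same arc; the six places are at selector angles -1.5, -1.0, -0.5, 0.5, 1.0 and 1.5 rad and which colour is where changes
- confirm_top (a point): centre of the top face of the orange round confirm button (30 mm across, upright) in its black housing on the console's deck, on the side of the dial away from the robot
- confirm (a joint): travel of the confirm button, m: 0 up, 0.006 fully down; a spring returns it; fully down takes about 4 N
- glue_stick_center (a point): bystander: yellow glue stick standing on the console's deck, 24 mm thick, 70 mm tall; this point is its centre
- eraser: bystander: white and blue rubber eraser lying on the console's deck, 45 mm along its x axis, 22 mm wide, 14 mm tall; origin under its centre
- pin_box: bystander: empty white card box on the table, 75 x 75 x 55 mm tall; origin under its centre
- pin_tray: bystander: open black box of safety pins on the table, 90 x 75 x 50 mm tall; origin under its centre
- water: bystander: water bottle, 66 mm across, 210 mm tall; origin under its centre
- marker: bystander: marker pen lying on the table, 130 mm long along its x axis, 15 mm thick; origin under its centre
- stapler: bystander: blue stapler on the table, 140 mm along its x axis, 36 mm wide, 47 mm tall; origin under its centre

How it is judged (in metres and radians):
On the way, in this order (a step that is already met when the one before it is completed fails the run):
1. the selector points at the red mark and is still (horizontal distance between pointer and mark_red below 0.011 m and velocity of joint selector between -0.05 and 0.05 rad/s), for 0.2 s.
2. the confirm button is pressed all the way down, with the selector at red (horizontal distance between pointer and mark_red below 0.011 m and value of joint confirm above 0.005 m), for 0.05 s.
At the end, for the whole second after the job is handed in: The pointer lies within 11 mm (the mark's own radius) of the centre of the red mark and the selector is still; the confirm button has been pressed at least 5 of its 6 mm since and is up again (under 1.5 mm) (all of step 1 and value of joint confirm below 0.0015 m); the robot touches nothing.
It fails at once if the tab was gripped between the fingers instead of pushed (contact force between the fingers and selector above 0.5 N and y of the grasp point in the frame of tab between -0.007 and 0.007 m and x of the grasp point in the frame of tab between -0.035 and 0.035 m and z of the grasp point in the frame of tab below 0.014 m).
It fails at once if confirm was pressed (over 3 mm) while the selector did not point at red (over 14 mm off) (value of joint confirm above 0.003 m and horizontal distance between pointer and mark_red above 0.014 m).
It fails at once if a bystander was lifted, tipped or shifted by more than 25 mm (distance of any of glue_stick_center, eraser, pin_box, pin_tray, water, marker, stapler from where it was at the start of the episode above 0.025 m or angle between any of glue_stick_center, eraser, pin_box, pin_tray, water, marker, stapler's own z axis and vertical above 0.6 rad).
It also fails if it takes over 48 s, if anything falls off the work surface, if the arm or the gripper's body presses on something with over 40 N, if the wrist force passes 120 N, or if a joint passes its speed limit or range.

## Working session

There is one attempt and no reset: what is moved stays moved. The work goes in short steps, Python scripts to look and compute and a tool call to move; the robot and the scene stay as the last step left them, time stands still between calls to the robot, and variables do not carry over. Pictures are saved under pics/ and viewed, at most 10 in all, crops included, and the job is handed in when it is done.

Besides the shell and the picture viewer there is one more tool, called by a JSON object that holds its "name" and its "arguments". step_arm: Moves the arm, as the interface text tells. Scaled input: -1 to 1 covers 0.3 m each way for a shift and 45 degrees each way for a turn. Its arguments: {"type":"object","properties":{"steps":{"type":"array"}},"required":["steps"]}

```bash
mkdir -p pics; python3 - <<'E'
from rig import *
import cv2,numpy as np,pickle
d={}
for n in("top","scene"):
    c=capture(n);d[n]=c;print(n,c["vertical_fov"],c["cx"],c["cy"],np.round(c["world_from_camera"],4).tolist())
    cv2.imwrite(f"pics/{n}0.png",c["image"][:,:,::-1])
pickle.dump(d,open("c0.pkl","wb"))
s=read_state();print(s["time_s"],s["position"],np.round(s["tcp_rot"],3).tolist())
E
```

```text
top 43.78510397244749 270.4941415634514 191.6614283421737 [[0.0522, -0.9758, 0.2125, 0.2366], [-0.9986, -0.0521, 0.0062, -0.0426], [0.005, -0.2125, -0.9771, 1.5064], [0.0, 0.0, 0.0, 1.0]]
scene 53.1233147007545 252.19868047442827 192.91834626238727 [[0.2471, 0.609, -0.7537, 1.4465], [0.969, -0.1476, 0.1983, -0.2844], [0.0095, -0.7793, -0.6266, 0.8586], [0.0, 0.0, 0.0, 1.0]]
0.1 [ 0.17795897 -0.59843869  0.21387579] [[0.959, 0.285, -0.0], [0.285, -0.959, 0.002], [0.0, -0.002, -1.0]]
```

View pics/top0.png

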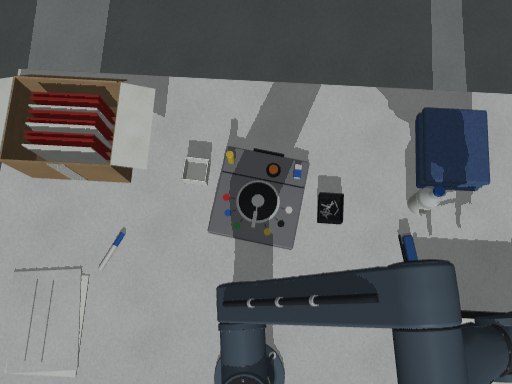

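View pics/scene0.png

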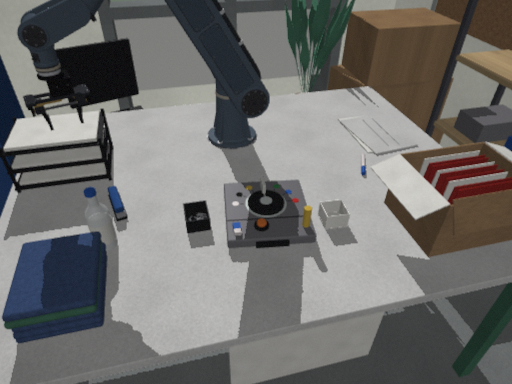

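```bash
cat > h.py <<'E'
import numpy as np,cv2
def ray(c,uv,z):
    f=192/np.tan(np.radians(c["vertical_fov"]/2));T=c["world_from_camera"]
    d=T[:3,:3]@np.array([(uv[0]-c["cx"])/f,(uv[1]-c["cy"])/f,1.])
    return T[:3,3]+d*(z-T[2,3])/d[2]
E
python3 - <<'E'
import pickle,cv2,numpy as np
d=pickle.load(open("c0.pkl","rb"))
a=d["top"]["image"][135:260,175:355,::-1];b=d["scene"]["image"][160:260,170:360,::-1]
a=cv2.resize(a,None,fx=4,fy=4,interpolation=cv2.INTER_CUBIC)
cv2.imwrite("pics/top_crop.png",a)
E
```

```text
(no output)
```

View pics/top_crop.png

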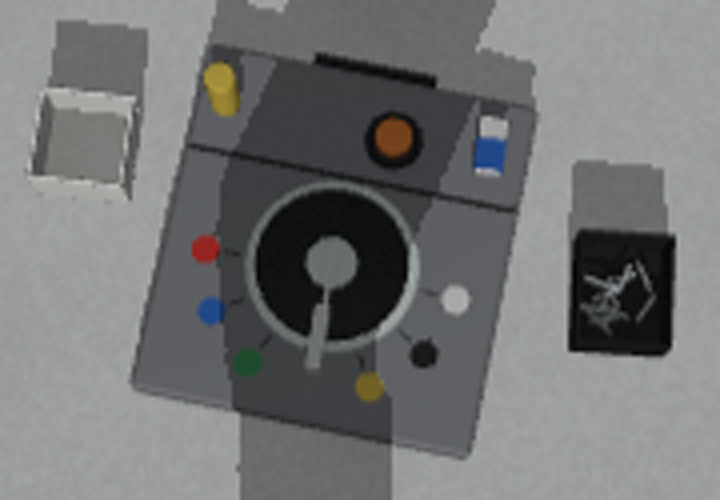

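The crop shows the marks (crop px): red (205,249), blue (211,312), green (248,362), yellow (369,387), black (424,354), white (455,299). The button is at (394,139), the glue stick's base near (228,112), the eraser at (490,147), and the tab tip at (314,366).

```bash
python3 - <<'E'
import pickle,numpy as np
from h import *
from scipy.optimize import least_squares
c=pickle.load(open("c0.pkl","rb"))["top"]
P=lambda u,v,z:ray(c,(175+(u-1.5)/4,135+(v-1.5)/4),z)
m=[(205,249),(211,312),(248,362),(369,387),(424,354),(455,299)]
W=np.array([P(*q,.0416)[:2] for q in m]);A=np.array([-1.5,-1,-.5,.5,1,1.5])
f=lambda p:(np.c_[p[0]-.1*np.cos(A+p[2]),p[1]-.1*np.sin(A+p[2])]-W).ravel()
r=least_squares(f,[.5,0,0]);p=r.x;print("axis,yaw",p,np.round(r.fun*1000,1))
print("red",W[0],"dial",P(332,265,.053))
R=np.array([[np.cos(p[2]),-np.sin(p[2])],[np.sin(p[2]),np.cos(p[2])]])
def con(w):return R.T@(w[:2]-p[:2])
for n,q in dict(confirm=(394,137,.065),tabtip=(314,366,.08),tabtip2=(314,366,.084),tabin=(324,308,.084),glue=(219,76,.11),eraser=(490,145,.05),tray=(622,293,.04),pinbox=(87,140,.03)).items():
    w=P(*q);k=con(w);print(n,w.round(4),"console",k.round(4),"ang",np.arctan2(-k[1],-k[0]).round(3))
E
```

```text
axis,yaw [ 0.52324631  0.00564961 -0.14661212] [-0.2  0.2  0.6 -0.2 -0.5  0.3 -0.  -0.2  0.2  0.1 -0.1 -0.1]
red [0.53103124 0.10519994] dial [0.52134715 0.00491012 0.053     ]
confirm [ 0.6231 -0.0379  0.065 ] console [ 0.1052 -0.0285] ang 2.877
tabtip [0.4381 0.0131 0.08  ] console [-0.0853 -0.0051] ang 0.06
tabtip2 [0.4375 0.0129 0.084 ] console [-0.0859 -0.0053] ang 0.062
tabin [0.4819 0.008  0.084 ] console [-0.0412 -0.0037] ang 0.09
glue [0.6519 0.0973 0.11  ] console [0.1138 0.1095] ang -2.376
eraser [ 0.6247 -0.1137  0.05  ] console [ 0.1178 -0.1032] ang 2.422
tray [ 0.5137 -0.2218  0.04  ] console [ 0.0238 -0.2264] ang 1.675
pinbox [0.6169 0.2067 0.03  ] console [0.0633 0.2126] ang -1.86
```

```bash
cat >> h.py <<'E'
from scipy.spatial.transform import Rotation as Ro
AX=np.array([.5232,.0056]);YAW=-.1466
def down(ang): # tool x heading ang (rad), z down
    x=np.array([np.cos(ang),np.sin(ang),0]);z=np.array([0,0,-1.]);return np.c_[x,np.cross(z,x),z]
def push(a,gap=0,r=.072,z=.087):
    t=a+YAW;u=-np.array([np.cos(t),np.sin(t)]);n=np.array([-np.sin(t),np.cos(t)])
    return np.r_[AX+r*u-n*(.0155+gap),z],down(np.arctan2(n[1],n[0]))
def row(s,p,R):
    M=s["tcp_rot"];return np.round(np.r_[M.T@(p-s["position"])/.3,Ro.from_matrix(M.T@R).as_rotvec(degrees=True)/45],3).tolist()
E
python3 - <<'E'
from rig import *
from h import *
s=read_state();p,R=push(.06,.025);p[2]=.2;print(p,row(s,p,R))
E
```

```text
[ 0.4479669  -0.02852082  0.2       ] [1.404, -1.565, 0.05, -0.002, -0.002, -1.522]
```

{"name": "step_arm", "arguments": {"steps": [[0.7,-0.78,0.02,0,0,-0.76,1],[0.7,-0.78,0.02,0,0,-0.76,1],[0.7,-0.78,0.02,0,0,-0.76,1],[0.7,-0.78,0.02,0,0,-0.76,1],[0.7,-0.78,0.02,0,0,-0.76,1],[0.7,-0.78,0.02,0,0,-0.76,1],[0.7,-0.78,0.02,0,0,-0.76,1],[0.7,-0.78,0.02,0,0,-0.76,1]]}}

```text
time_s: 0.77
position: [0.3128, -0.3098, 0.2082]
tcp_rot: [[0.632, 0.775, -0.001], [0.775, -0.631, 0.004], [0.003, -0.004, -1.0]]
force: [-0.7, 0.6, 0.0]
opening: 0.48
grasp_force: 0.0
```

```bash
python3 - <<'E'
from rig import *
from h import *
s=read_state();p,R=push(.06,.025);p[2]=.2;print(s["position"],s["opening"],row(s,p,R))
E
```

```text
[ 0.31276787 -0.30980521  0.20819086] 0.47968414099169376 [1.012, -0.243, 0.031, -0.004, -0.005, -0.76]
```

{"name": "step_arm", "arguments": {"steps": [[0.99,-0.24,0.03,0,0,-0.76,1],[0.99,-0.24,0.03,0,0,-0.76,1],[0.99,-0.24,0.03,0,0,-0.76,1],[0.99,-0.24,0.03,0,0,-0.76,1],[0.99,-0.24,0.03,0,0,-0.76,1],[0.99,-0.24,0.03,0,0,-0.76,1],[0.99,-0.24,0.03,0,0,-0.76,1],[0.99,-0.24,0.03,0,0,-0.76,1]]}}

```text
time_s: 1.43
position: [0.4458, -0.035, 0.1995]
tcp_rot: [[0.084, 0.996, 0.0], [0.996, -0.084, 0.002], [0.002, 0.0, -1.0]]
force: [-0.2, -0.2, 0.4]
opening: 0.007
grasp_force: 0.0
```

```bash
python3 - <<'E'
from rig import *
from h import *
import cv2
c=capture("wrist");cv2.imwrite("pics/w1.png",c["image"][:,:,::-1])
s=read_state()
p,R=push(.06,.02);print(s["position"],s["opening"],s["joint_positions"],row(s,p,R))
E
```

```text
[ 0.4461305  -0.03483832  0.19952264] 0.0046049392078578895 [-18.91255173  17.95316034 107.64530529   0.14494236  54.39921974
 -14.22741368] [0.037, 0.004, 0.375, 0.001, -0.003, 0.004]
```

View pics/w1.png

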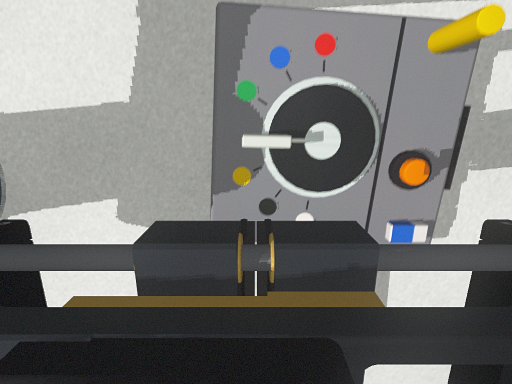

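The wrist view confirms the layout: tab at (265,141) pointing away from the button, red mark at (325,44), fingers shut on its other side. Descending beside the tab.

{"name": "step_arm", "arguments": {"steps": [[0.02,0.004,0.12,0,0,0,1],[0.03,0.004,0.24,0,0,0,1],[0.03,0.004,0.32,0,0,0,1],[0.03,0.004,0.37,0,0,0,1],[0.03,0.004,0.37,0,0,0,1]]}}

```text
time_s: 1.9
position: [0.4443, -0.0303, 0.086]
tcp_rot: [[0.088, 0.996, -0.007], [0.996, -0.088, 0.002], [0.001, -0.007, -1.0]]
force: [-0.7, -0.1, 0.1]
opening: 0.006
grasp_force: 0.0
```

```bash
python3 - <<'E'
from rig import *
from h import *
s=read_state();print(s["position"],s["force"])
print(row(s,*push(.06,.006)))
for a in np.linspace(.06,-.62,7)[0:]:print(row(s,*push(a,0)))
E
```

```text
[ 0.44434955 -0.03027047  0.08600711] [-0.74078611 -0.05949569  0.07973461]
[0.07, 0.011, -0.003, -0.009, -0.002, -0.002]
[0.09, 0.011, -0.003, -0.009, -0.002, -0.002]
[0.118, 0.007, -0.003, -0.009, -0.001, 0.142]
[0.145, 0.006, -0.003, -0.009, -0.001, 0.286]
[0.173, 0.008, -0.003, -0.009, -0.0, 0.431]
[0.201, 0.013, -0.003, -0.009, 0.0, 0.575]
[0.227, 0.021, -0.003, -0.009, 0.001, 0.719]
[0.253, 0.032, -0.003, -0.009, 0.001, 0.864]
```

{"name": "step_arm", "arguments": {"steps": [[0.07,0.011,0,0,0,0,1],[0.09,0.011,0,0,0,0,1],[0.118,0.007,0,0,0,0.142,1],[0.145,0.006,0,0,0,0.286,1],[0.173,0.008,0,0,0,0.43,1],[0.2,0.013,0,0,0,0.575,1],[0.227,0.021,0,0,0,0.72,1],[0.227,0.021,0,0,0,0.72,1]]}}

```text
time_s: 2.57
position: [0.4602, 0.0371, 0.0899]
tcp_rot: [[0.608, 0.794, 0.003], [0.794, -0.608, -0.0], [0.001, 0.003, -1.0]]
force: [-0.1, -0.6, 0.1]
opening: 0.003
grasp_force: 0.0
```

```bash
python3 - <<'E'
from rig import *
from h import *
s=read_state();print(s["position"],s["force"],push(-.507)[0])
for a in np.linspace(-.58,-1.1,7):print(row(s,*push(a,0)))
E
```

```text
[0.46020981 0.03714069 0.08992603] [-0.08117981 -0.61172143  0.0950686 ] [0.45661445 0.03707403 0.087     ]
[0.01, -0.013, 0.01, 0.003, -0.002, 0.093]
[0.031, -0.015, 0.01, 0.003, -0.002, 0.203]
[0.053, -0.015, 0.01, 0.003, -0.002, 0.313]
[0.074, -0.013, 0.01, 0.003, -0.002, 0.424]
[0.095, -0.01, 0.01, 0.003, -0.002, 0.534]
[0.115, -0.004, 0.01, 0.003, -0.003, 0.644]
[0.135, 0.003, 0.01, 0.003, -0.003, 0.755]
```

{"name": "step_arm", "arguments": {"steps": [[0.01,-0.013,0.01,0,0,0.093,1],[0.031,-0.015,0.01,0,0,0.2,1],[0.053,-0.015,0.01,0,0,0.31,1],[0.074,-0.013,0.01,0,0,0.42,1],[0.095,-0.01,0.01,0,0,0.53,1],[0.115,-0.004,0.01,0,0,0.64,1],[0.135,0.003,0.01,0,0,0.755,1],[0.135,0.003,0.01,0,0,0.755,1]]}}

```text
time_s: 3.23
position: [0.4861, 0.0679, 0.0867]
tcp_rot: [[0.947, 0.32, 0.003], [0.32, -0.947, -0.0], [0.003, 0.001, -1.0]]
force: [0.3, -0.4, 0.4]
opening: 0.007
grasp_force: 0.0
```

```bash
python3 - <<'E'
from rig import *
from h import *
import cv2
c=capture("wrist");cv2.imwrite("pics/w2.png",c["image"][:,:,::-1])
s=read_state();print(s["position"],s["force"],push(-1.1)[0])
for a in np.linspace(-1.15,-1.5,7):print(row(s,*push(a,0)))
E
```

```text
[0.48522417 0.06785285 0.08647195] [-0.25208056 -0.30281934 -0.03266368] [0.48557205 0.06891183 0.087     ]
[0.014, -0.005, -0.002, 0.001, -0.002, 0.07]
[0.029, -0.007, -0.002, 0.001, -0.002, 0.144]
[0.043, -0.008, -0.002, 0.001, -0.002, 0.218]
[0.057, -0.008, -0.002, 0.001, -0.002, 0.292]
[0.071, -0.008, -0.002, 0.001, -0.002, 0.367]
[0.086, -0.006, -0.002, 0.001, -0.002, 0.441]
[0.1, -0.004, -0.002, 0.001, -0.002, 0.515]
```

View pics/w2.png

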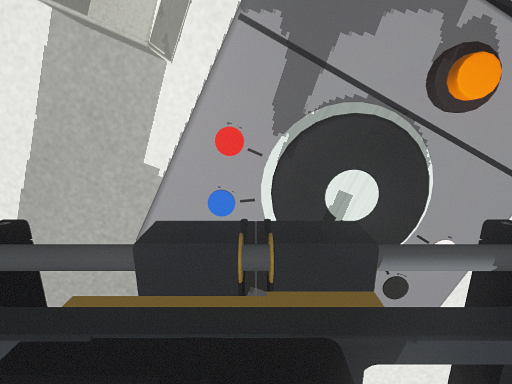

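The wrist view shows red at (229,141), blue (222,203) and the hub strip at (335,213). The strip seems to point short of where I expected, so I'm checking from the other cameras.

```bash
python3 - <<'E'
from rig import *
import cv2,numpy as np
a=capture("top")["image"][150:250,195:320,::-1];b=capture("scene")["image"][165:265,200:325,::-1]
cv2.imwrite("pics/c1.png",cv2.resize(np.hstack([a,b]),None,fx=3.2,fy=3.2,interpolation=cv2.INTER_CUBIC))
E
```

```text
(no output)
```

View pics/c1.png

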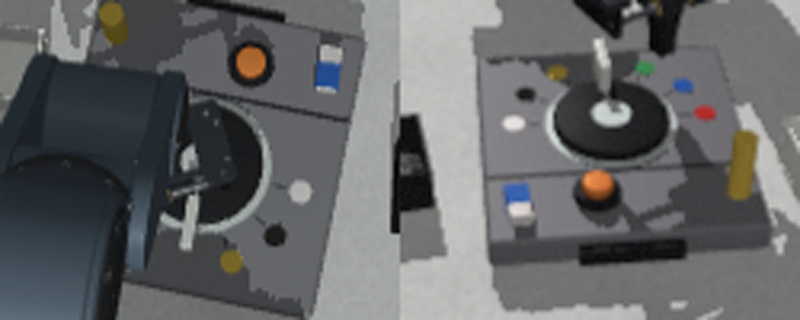

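The tab has not moved. The scene crop shows the fingertip near (660,48), so I'm checking where it should project.

```bash
python3 - <<'E'
from rig import *
from h import *
import pickle
d=pickle.load(open("c0.pkl","rb"));s=read_state();print(s["position"],s["time_s"],s["opening"])
tip=s["position"]+.025*s["tcp_rot"][:,2];print("tip",tip)
for n,o in(("top",(195,150)),("scene",(200,165))):
    c=d[n];T=np.linalg.inv(c["world_from_camera"]);f=192/np.tan(np.radians(c["vertical_fov"]/2))
    for k,P in dict(tip=tip,tcp=s["position"],tabend=(.4375,.0129,.084),red=(.531,.105,.0416),axis=(.5232,.0056,.053),confirm=(.623,-.038,.065)).items():
        q=T[:3,:3]@np.array(P)+T[:3,3];u=np.array([c["cx"],c["cy"]])+f*q[:2]/q[2];cr=(u-o)*3.2+((400,0) if n=="scene" else 0);print(n,k,cr.round())
E
```

```text
[0.48413753 0.06784405 0.08611684] 3.3833 0.006896630701147784
tip [0.48413631 0.06783859 0.06111684]
top tip [132. 196.]
top tcp [131. 191.]
top tabend [186. 244.]
top red [ 99. 150.]
top axis [200. 161.]
top confirm [250.  61.]
scene tip [658.  74.]
scene tcp [659.  55.]
scene tabend [597.  38.]
scene red [705. 110.]
scene axis [611. 112.]
scene confirm [596. 174.]
```

```bash
python3 - <<'E'
from rig import *
from h import *
a=capture("scene")["image"][135:205,245:315,::-1]
a=cv2.resize(a,None,fx=8,fy=8,interpolation=cv2.INTER_NEAREST)
cv2.imwrite("pics/c2.png",a)
s=read_state();print(s["tcp_rot"].round(3).tolist(),s["joint_positions"].round(1))
E
```

```text
[[0.947, 0.321, -0.0], [0.321, -0.947, -0.0], [-0.0, 0.0, -1.0]] [ -5.1  32.  108.   -0.   40.   66.2]
```

View pics/c2.png

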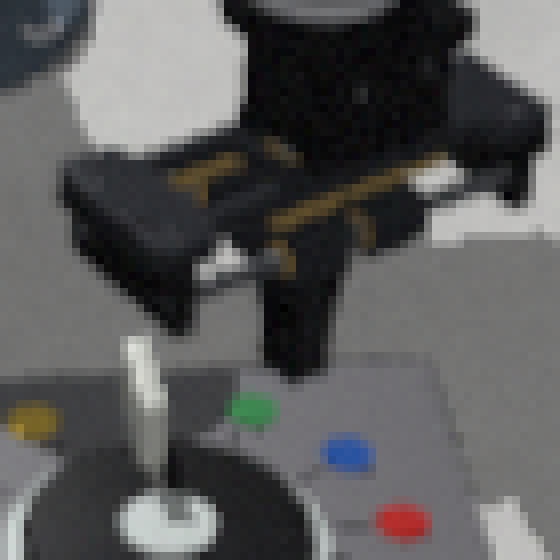

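The crop shows the shut fingertips at full-image (282,182.5). Their reported pose puts them at (280.6,188), about 6 px lower. I'll check the TCP against the wrist camera by PnP on the marks from the first wrist picture.

```bash
python3 - <<'E'
from rig import *
from h import *
c=capture("wrist");f=192/np.tan(np.radians(c["vertical_fov"]/2));K=np.array([[f,0,c["cx"]],[0,f,c["cy"]],[0,0,1]])
X=c["T_tool_cam"];print(np.round(X,3).tolist(),c["vertical_fov"])
def W(a):return [AX[0]-.1*np.cos(a+YAW),AX[1]-.1*np.sin(a+YAW),.0416]
for nm,img,obj,pos in(("w1",[(325,44),(280,57),(247,91),(242,176),(267,206),(322,141)],[W(-1.5),W(-1),W(-.5),W(.5),W(1),[*AX,.055]],(.4461,-.0348,.1995)),
  ("w2",[(229,141),(222,203),(396,287),(352,196)],[W(-1.5),W(-1),W(1),[*AX,.055]],(.4852,.0679,.0865))):
    o=np.array(obj,float);i=np.array(img,float)
    ok,rv,tv=cv2.solvePnP(o,i,K,None,flags=cv2.SOLVEPNP_SQPNP);R=cv2.Rodrigues(rv)[0]
    e=cv2.projectPoints(o,rv,tv,K,None)[0][:,0]-i
    C=np.eye(4);C[:3,:3]=R.T;C[:3,3]=-R.T@tv[:,0];T=C@np.linalg.inv(X)
    print(nm,"tcp",T[:3,3].round(4),"reported",pos,"z",T[:3,2].round(3),"x",T[:3,0].round(3),e.round(1).tolist())
E
```

```text
[[-0.001, -0.966, -0.257, 0.071], [1.0, -0.001, -0.0, -0.0], [0.0, -0.257, 0.966, -0.17], [0.0, 0.0, 0.0, 1.0]] 68.7324657613549
w1 tcp [ 0.44   -0.0293  0.2016] reported (0.4461, -0.0348, 0.1995) z [ 0.037 -0.037 -0.999] x [ 0.08   0.996 -0.034] [[0.2, 0.5], [-0.1, 0.0], [-0.6, -0.3], [-0.3, -0.2], [0.4, -0.2], [0.4, 0.2]]
w2 tcp [0.4867 0.0684 0.0878] reported (0.4852, 0.0679, 0.0865) z [-0.016  0.007 -1.   ] x [ 0.947  0.32  -0.013] [[0.3, 0.3], [-0.4, -0.2], [0.1, -0.0], [0.1, -0.0]]
```

The TCP agrees with the wrist camera, so the shut fingertips really end near the TCP, and they passed just over the tab. I'll go back over the tab and start again lower, watching the force.

```bash
python3 - <<'E'
from rig import *
from h import *
s=read_state();print(row(s,*push(-.5,.02,.078,.15)),row(s,*push(.06,.02,.078,.12)))
E
```

```text
[-0.187, 0.091, -0.214, -0.0, 0.001, -0.762] [-0.228, 0.243, -0.113, -0.0, 0.0, -1.475]
```

{"name": "step_arm", "arguments": {"steps": [[0,0,-0.13,0,0,0,1],[0,0,-0.214,0,0,0,1],[-0.187,0.091,-0.214,0,0,-0.76,1],[-0.187,0.091,-0.214,0,0,-0.76,1],[-0.187,0.091,-0.214,0,0,-0.76,1],[-0.22,0.2,-0.214,0,0,-0.98,1],[-0.228,0.243,-0.214,0,0,-0.98,1],[-0.228,0.243,-0.214,0,0,-0.98,1]]}}

```text
time_s: 4.15
position: [0.4437, -0.0254, 0.1503]
tcp_rot: [[0.489, 0.872, 0.002], [0.872, -0.489, -0.002], [-0.0, 0.002, -1.0]]
force: [0.4, 0.2, -0.3]
opening: 0.01
grasp_force: 0.0
```

```bash
python3 - <<'E'
from rig import *
from h import *
s=read_state();print(row(s,*push(.06,.02,.078,.085)))
E
```

```text
[0.005, -0.008, 0.218, 0.003, 0.001, -0.541]
```

{"name": "step_arm", "arguments": {"steps": [[-0.02,-0.008,0,0,0,-0.54,1],[-0.02,-0.008,0,0,0,-0.54,1],[-0.02,-0.008,0.05,0,0,-0.54,1],[-0.02,-0.008,0.15,0,0,-0.54,1],[-0.02,-0.008,0.22,0,0,-0.54,1],[-0.02,-0.008,0.22,0,0,-0.54,1]]}}

```text
time_s: 4.65
position: [0.435, -0.0261, 0.0813]
tcp_rot: [[0.091, 0.996, -0.007], [0.996, -0.091, 0.002], [0.002, -0.007, -1.0]]
force: [-0.7, 1.3, -0.3]
opening: 0.005
grasp_force: 0.0
```

{"name": "step_arm", "arguments": {"steps": [[0,0,0.012,0,0,0,1],[0,0,0.024,0,0,0,1],[0,0,0.036,0,0,0,1],[0,0,0.036,0,0,0,1]]}}

```text
time_s: 4.98
position: [0.4381, -0.0267, 0.0735]
tcp_rot: [[0.092, 0.996, 0.001], [0.996, -0.092, -0.0], [-0.0, 0.001, -1.0]]
force: [-0.8, -0.8, -0.5]
opening: 0.005
grasp_force: 0.0
```

{"name": "step_arm", "arguments": {"steps": [[0,0,0.01,0,0,0,1],[0,0,0.02,0,0,0,1],[0,0,0.025,0,0,0,1],[0,0,0.025,0,0,0,1]]}}

```text
time_s: 5.32
position: [0.4377, -0.0265, 0.0655]
tcp_rot: [[0.092, 0.996, -0.0], [0.996, -0.092, 0.0], [0.0, -0.0, -1.0]]
force: [0.6, 0.7, 0.2]
opening: 0.007
grasp_force: 0.0
```

{"name": "step_arm", "arguments": {"steps": [[0,0,0.005,0,0,0,1],[0,0,0.01,0,0,0,1],[0,0,0.01,0,0,0,1]]}}

```text
time_s: 5.57
position: [0.4377, -0.0266, 0.0625]
tcp_rot: [[0.092, 0.996, -0.0], [0.996, -0.092, 0.0], [0.0, -0.0, -1.0]]
force: [-0.1, 0.5, 0.5]
opening: 0.004
grasp_force: 0.0
```

```bash
python3 - <<'E'
from rig import *
from h import *
a=capture("scene")["image"][135:205,225:295,::-1]
cv2.imwrite("pics/c3.png",cv2.resize(a,None,fx=8,fy=8,interpolation=cv2.INTER_NEAREST))
s=read_state();print(s["position"],s["force"])
E
```

```text
[ 0.4377112  -0.0265823   0.06252322] [-0.67988669  0.12388189 -0.38962076]
```

View pics/c3.png

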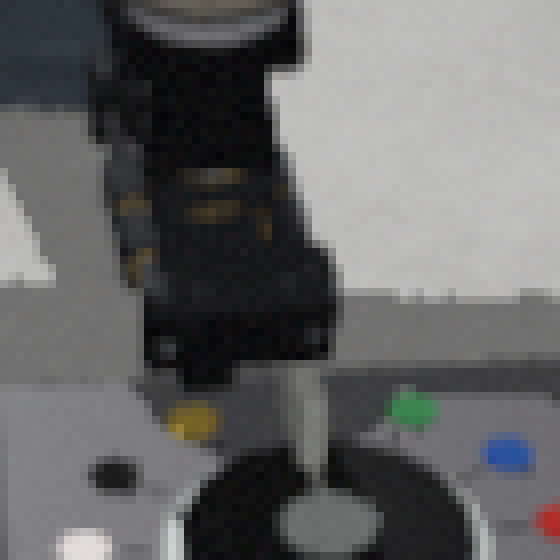

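The tip shows at (205,385) in the crop, lower than before and well below the tab's top. There is no contact, so I'm pushing now.

```bash
python3 - <<'E'
from rig import *
from h import *
s=read_state()
c=capture("scene");T=np.linalg.inv(c["world_from_camera"]);f=192/np.tan(np.radians(c["vertical_fov"]/2))
for z in(.04,.06,.08):
    q=T[:3,:3]@np.array([*s["position"][:2],z])+T[:3,3];print(z,c["cx"]+f*q[0]/q[2],c["cy"]+f*q[1]/q[2])
for a in (.06,-.04,-.14,-.24,-.34,-.44,-.52):print(row(s,*push(a,0,.075,.0625)))
E
```

```text
0.04 250.11621568077578 188.72774992387323
0.06 250.15201819515408 184.12459139570507
0.08 250.1885112981389 179.4326433261115
[0.08, 0.024, 0.0, -0.0, -0.0, -0.007]
[0.105, 0.02, 0.0, -0.0, -0.0, 0.12]
[0.131, 0.019, 0.0, -0.0, -0.0, 0.247]
[0.156, 0.02, 0.0, -0.0, -0.0, 0.375]
[0.181, 0.023, 0.0, -0.0, 0.0, 0.502]
[0.206, 0.029, 0.0, -0.0, 0.0, 0.629]
[0.226, 0.036, 0.0, -0.0, 0.0, 0.731]
```

{"name": "step_arm", "arguments": {"steps": [[0.04,0.024,0,0,0,0,1],[0.08,0.024,0,0,0,0,1],[0.105,0.02,0,0,0,0.12,1],[0.131,0.019,0,0,0,0.25,1],[0.156,0.02,0,0,0,0.375,1],[0.181,0.023,0,0,0,0.5,1],[0.206,0.029,0,0,0,0.63,1],[0.226,0.036,0,0,0,0.73,1]]}}

```text
time_s: 6.33
position: [0.4551, 0.0398, 0.0628]
tcp_rot: [[0.621, 0.784, 0.001], [0.784, -0.621, -0.001], [-0.0, 0.001, -1.0]]
force: [-0.8, -3.2, 0.6]
opening: 0.003
grasp_force: 1.2
```

```bash
python3 - <<'E'
from rig import *
from h import *
s=read_state();print(s["position"],s["force"],push(-.52,0,.075)[0])
for a in np.linspace(-.55,-1.15,7):print(row(s,*push(a,0,.075,.0625)))
E
```

```text
[0.45514314 0.03977648 0.06278418] [-0.83206314 -3.19698444  0.61845673] [0.45467144 0.03979191 0.087     ]
[0.007, -0.003, 0.001, 0.001, 0.0, 0.034]
[0.032, -0.006, 0.001, 0.001, 0.0, 0.161]
[0.057, -0.007, 0.001, 0.001, 0.0, 0.289]
[0.083, -0.005, 0.001, 0.001, 0.0, 0.416]
[0.108, -0.0, 0.001, 0.001, 0.0, 0.543]
[0.133, 0.006, 0.001, 0.001, 0.0, 0.671]
[0.156, 0.016, 0.001, 0.001, 0.0, 0.798]
```

The push reads about 3 N, so the fingers are in contact. Continuing.

{"name": "step_arm", "arguments": {"steps": [[0.007,-0.003,0,0,0,0.03,1],[0.032,-0.006,0,0,0,0.16,1],[0.057,-0.007,0,0,0,0.29,1],[0.083,-0.005,0,0,0,0.415,1],[0.108,0,0,0,0,0.54,1],[0.133,0.006,0,0,0,0.67,1],[0.156,0.016,0,0,0,0.8,1],[0.156,0.016,0,0,0,0.8,1]]}}

```text
time_s: 7.0
position: [0.4879, 0.0742, 0.0626]
tcp_rot: [[0.962, 0.272, -0.0], [0.272, -0.962, 0.0], [-0.0, -0.0, -1.0]]
force: [0.1, -0.2, 0.3]
opening: 0.004
grasp_force: 0.0
```

```bash
python3 - <<'E'
from rig import *
from h import *
a=capture("scene")["image"][165:265,200:325,::-1];b=capture("wrist")["image"][:,:,::-1]
a=cv2.resize(a,(480,384),interpolation=cv2.INTER_CUBIC)
cv2.imwrite("pics/c4.png",cv2.resize(np.hstack([a,b]),None,fx=.8,fy=.8))
s=read_state();print(s["position"],s["force"],push(-1.15,0,.075)[0])
for a in np.linspace(-1.2,-1.5,7):print(row(s,*push(a,0,.075,.0625)))
E
```

```text
[0.48748404 0.07380663 0.06258602] [-0.33231453 -0.08858128 -0.22751363] [0.48797103 0.07360125 0.087     ]
[0.014, -0.001, 0.0, 0.0, -0.0, 0.071]
[0.027, -0.003, 0.0, 0.0, -0.0, 0.134]
[0.039, -0.004, 0.0, 0.0, -0.0, 0.198]
[0.052, -0.004, 0.0, 0.0, -0.0, 0.262]
[0.065, -0.004, 0.0, 0.0, -0.0, 0.325]
[0.078, -0.003, 0.0, 0.0, -0.0, 0.389]
[0.09, -0.001, 0.0, 0.0, -0.0, 0.453]
```

View pics/c4.png

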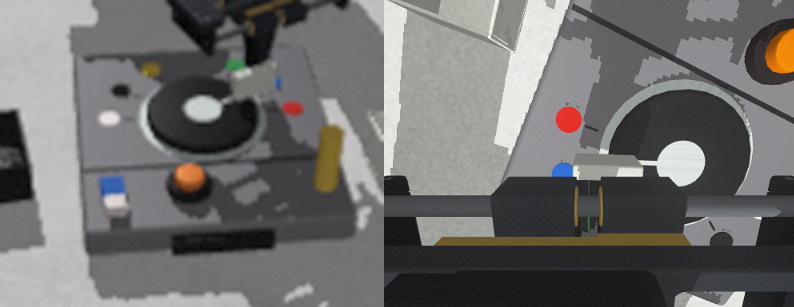

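The tab is turning with the fingers: in the wrist half it lies at about (610,165), just past blue (563,172) and short of red (568,119). I'll push gently to about -1.45 and measure.

{"name": "step_arm", "arguments": {"steps": [[0.014,-0.001,0,0,0,0.07,1],[0.022,-0.002,0,0,0,0.11,1],[0.033,-0.003,0,0,0,0.165,1],[0.044,-0.004,0,0,0,0.22,1],[0.055,-0.004,0,0,0,0.275,1],[0.065,-0.004,0,0,0,0.325,1],[0.07,-0.004,0,0,0,0.35,1],[0.07,-0.004,0,0,0,0.35,1]]}}

```text
time_s: 7.77
position: [0.5066, 0.0807, 0.0624]
tcp_rot: [[1.0, 0.003, -0.001], [0.003, -1.0, 0.0], [-0.001, -0.0, -1.0]]
force: [-1.4, 0.7, -0.2]
opening: 0.005
grasp_force: 0.6
```

```bash
cat > meas.py <<'E'
# rectify the wrist view onto the plane z=84 mm (tab top) in console axes, 0.5 mm/px, dial axis at centre
from rig import *
from h import *
import sys
s=read_state();c=capture("wrist");f=192/np.tan(np.radians(c["vertical_fov"]/2));K=np.array([[f,0,c["cx"]],[0,f,c["cy"]],[0,0,1]])
T=np.eye(4);T[:3,:3]=s["tcp_rot"];T[:3,3]=s["position"];E=np.linalg.inv(T@c["T_tool_cam"])
Rz=np.array([[np.cos(YAW),-np.sin(YAW)],[np.sin(YAW),np.cos(YAW)]])
def rect(z):
    # output px (i,j): console x=(j... ) rows: x up, cols: y left
    pts=[];N=240
    q=np.array([[0,0],[2*N,0],[2*N,2*N],[0,2*N]],np.float32)
    for u,v in q:
        w=AX+Rz@np.array([(N-v)*.0005,(N-u)*.0005]);k=K@(E[:3,:3]@np.r_[w,z]+E[:3,3]);pts.append(k[:2]/k[2])
    H=cv2.getPerspectiveTransform(np.array(pts,np.float32),q);return cv2.warpPerspective(c["image"],H,(2*N,2*N))
def polar(im):
    N=240;r=np.arange(45,88,1.);out=[]
    for a in np.arange(-1.85,.4,.01):
        x=-np.cos(a)*r;y=-np.sin(a)*r;p=im[np.clip(N-2*x,0,479).astype(int),np.clip(N-2*y,0,479).astype(int)].astype(float)
        out.append(p.mean(0))
    return np.arange(-1.85,.4,.01),np.array(out)
if __name__=="__main__":
    im=rect(.084);a,p=polar(im);g=p.min(1)
    for i in range(10,80,2):print(round(a[i],2),p[i].astype(int).tolist(),end="; ")
    d=rect(.0416);h=cv2.cvtColor(d,cv2.COLOR_RGB2HSV);m=((h[...,0]<6)|(h[...,0]>174))&(h[...,1]>150)&(h[...,2]>100)
    v,u=np.nonzero(m);x=(240-v.mean())*.5;y=(240-u.mean())*.5;print("\nred",x,y,np.arctan2(-y,-x),np.hypot(x,y),len(u))
    cv2.imwrite("pics/rect.png",np.hstack([im,d])[:,:,::-1])
    print(s["position"],s["force"])
E
python3 meas.py
```

```text
-1.75 [82, 83, 83]; -1.73 [84, 85, 85]; -1.71 [94, 95, 94]; -1.69 [117, 118, 117]; -1.67 [133, 135, 133]; -1.65 [131, 133, 131]; -1.63 [124, 124, 120]; -1.61 [128, 129, 124]; -1.59 [125, 127, 120]; -1.57 [126, 128, 121]; -1.55 [130, 132, 125]; -1.53 [144, 146, 138]; -1.51 [173, 176, 168]; -1.49 [190, 193, 184]; -1.47 [191, 193, 185]; -1.45 [191, 194, 185]; -1.43 [191, 194, 185]; -1.41 [190, 193, 184]; -1.39 [108, 110, 105]; -1.37 [86, 88, 84]; -1.35 [47, 47, 47]; -1.33 [46, 46, 46]; -1.31 [49, 48, 47]; -1.29 [52, 51, 47]; -1.27 [54, 52, 47]; -1.25 [54, 52, 46]; -1.23 [55, 53, 47]; -1.21 [58, 57, 51]; -1.19 [60, 59, 56]; -1.17 [62, 62, 58]; -1.15 [62, 62, 59]; -1.13 [63, 62, 61]; -1.11 [63, 63, 62]; -1.09 [63, 64, 62]; -1.07 [63, 63, 62]; 
red -6.190221031480235 99.38847957133288 -1.508593591585145 99.58106601116415 1493
[0.50659139 0.08067591 0.06242902] [-1.40212877  0.65070631 -0.23822562]
```

View pics/rect.png

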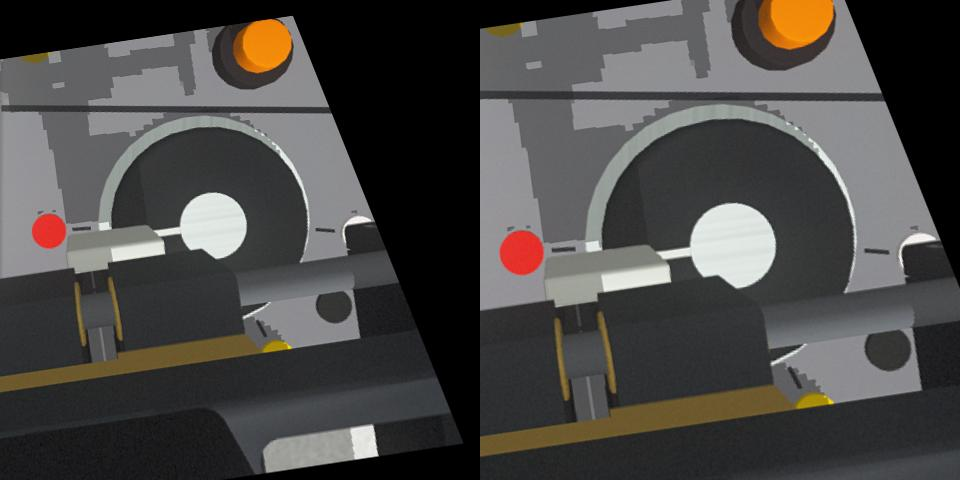

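In the rectified view the tab's top face spans about -1.52 rad to behind the gripper. With its 12 mm thickness that puts the tab at about -1.43, against red at -1.50, so a small nudge remains.

```bash
python3 - <<'E'
from rig import *
from h import *
s=read_state()
for a in (-1.43,-1.46,-1.5):print(row(s,*push(a,0,.075,.0625)))
E
```

```text
[0.005, -0.0, -0.0, -0.0, 0.002, 0.012]
[0.013, -0.001, -0.0, -0.0, 0.002, 0.05]
[0.023, -0.003, -0.0, -0.0, 0.002, 0.101]
```

{"name": "step_arm", "arguments": {"steps": [[0.005,0,0,0,0,0.02,1],[0.01,-0.001,0,0,0,0.04,1],[0.015,-0.002,0,0,0,0.065,1],[0.019,-0.002,0,0,0,0.085,1],[0.022,-0.003,0,0,0,0.1,1],[0.022,-0.003,0,0,0,0.1,1],[0.022,-0.003,0,0,0,0.1,1]]}}

```text
time_s: 8.4
position: [0.5144, 0.0814, 0.0627]
tcp_rot: [[0.997, -0.077, 0.001], [-0.077, -0.997, -0.0], [0.001, 0.0, -1.0]]
force: [-1.1, -0.1, -0.7]
opening: 0.003
grasp_force: 0.5
```

```bash
python3 meas.py
```

```text
-1.75 [138, 139, 137]; -1.73 [130, 131, 128]; -1.71 [126, 128, 122]; -1.69 [124, 127, 120]; -1.67 [127, 126, 119]; -1.65 [134, 132, 125]; -1.63 [153, 152, 144]; -1.61 [182, 185, 176]; -1.59 [193, 196, 187]; -1.57 [194, 197, 188]; -1.55 [195, 198, 189]; -1.53 [196, 199, 190]; -1.51 [177, 180, 171]; -1.49 [91, 92, 89]; -1.47 [71, 72, 70]; -1.45 [47, 46, 46]; -1.43 [47, 46, 46]; -1.41 [49, 48, 46]; -1.39 [52, 50, 46]; -1.37 [53, 51, 46]; -1.35 [54, 51, 46]; -1.33 [55, 53, 47]; -1.31 [58, 56, 51]; -1.29 [61, 60, 55]; -1.27 [63, 62, 57]; -1.25 [64, 63, 60]; -1.23 [63, 63, 61]; -1.21 [64, 64, 62]; -1.19 [64, 65, 63]; -1.17 [64, 64, 62]; -1.15 [61, 62, 61]; -1.13 [62, 62, 60]; -1.11 [62, 62, 60]; -1.09 [60, 60, 58]; -1.07 [59, 58, 55]; 
red -6.1047138047138105 99.45690235690236 -1.5094927439465158 99.6440813950727 1485
[0.51440139 0.08142133 0.06270329] [-1.14896095 -0.14815088 -0.72213201]
```

Tab centre is now about -1.53 against red at -1.51 (2–3 mm). Backing off and rising, then checking with a clear view.

{"name": "step_arm", "arguments": {"steps": [[-0.06,0,0,0,0,0,1],[-0.1,0,0,0,0,0,1],[-0.1,0,-0.12,0,0,0,1],[-0.1,0,-0.24,0,0,0,1],[-0.1,0,-0.34,0,0,0,1],[-0.1,0,-0.34,0,0,0,1]]}}

```text
time_s: 8.95
position: [0.4894, 0.0836, 0.1705]
tcp_rot: [[0.997, -0.076, 0.015], [-0.076, -0.997, -0.001], [0.015, -0.0, -1.0]]
force: [0.9, -0.9, 1.0]
opening: 0.007
grasp_force: 0.0
```

```bash
python3 - <<'E'
import meas
from meas import *
im=rect(.084);a,p=polar(im)
b=p.min(1)
for i in range(10,70,2):print(round(a[i],2),int(b[i]),end="; ")
def cen(z,lo,hi):
    d=rect(z);h=cv2.cvtColor(d,cv2.COLOR_RGB2HSV);m=(h[...,0]<=hi)&(h[...,0]>=lo)&(h[...,1]>170)&(h[...,2]>120)
    n,l,st,ce=cv2.connectedComponentsWithStats(m.astype(np.uint8));k=1+np.argmax(st[1:,4]);x,y=(240-ce[k][1])*.0005,(240-ce[k][0])*.0005
    return np.r_[AX+Rz@[x,y]],(x,y),st[k]
print("\nred",cen(.0416,0,5));print("orange .06",cen(.060,9,20));print("orange .07",cen(.070,9,20))
print(s["position"])
E
```

```text
-1.75 89; -1.73 89; -1.71 92; -1.69 110; -1.67 132; -1.65 133; -1.63 144; -1.61 181; -1.59 218; -1.57 221; -1.55 221; -1.53 222; -1.51 222; -1.49 224; -1.47 216; -1.45 195; -1.43 158; -1.41 132; -1.39 124; -1.37 124; -1.35 126; -1.33 125; -1.31 124; -1.29 126; -1.27 126; -1.25 124; -1.23 126; -1.21 125; -1.19 124; -1.17 123; 
red (array([0.5314877 , 0.10483363]), (np.float64(-0.006296795338674443), np.float64(0.09937982520029134)), array([  21,  232,   41,   42, 1373], dtype=int32))
orange .06 (array([ 0.62392703, -0.03651679]), (np.float64(0.10579880279348189), np.float64(-0.026951280345859658)), array([ 263,    0,   63,   60, 3007], dtype=int32))
orange .07 (array([ 0.62180777, -0.03242559]), (np.float64(0.1031046511627907), np.float64(-0.023213530655391112)), array([ 257,    4,   60,   61, 2838], dtype=int32))
[0.48942485 0.08359261 0.17047576]
```

The tab sits at -1.527 and red at -1.508, about 2 mm apart. The button is near (0.6235, -0.037) with its top about 0.06 high.

```bash
python3 - <<'E'
from rig import *
from h import *
s=read_state();print(row(s,np.array([.6235,-.0372,.15]),down(-.0766)))
E
```

```text
[0.481, 0.367, 0.066, -0.0, -0.014, 0.0]
```

{"name": "step_arm", "arguments": {"steps": [[0.12,0.09,0,0,0,0,1],[0.24,0.18,0,0,0,0,1],[0.36,0.27,0,0,-0.01,0,1],[0.48,0.365,0.06,0,-0.01,0,1],[0.48,0.365,0.06,0,-0.01,0,1],[0.48,0.365,0.06,0,-0.01,0,1],[0.48,0.365,0.06,0,-0.01,0,1]]}}

```text
time_s: 9.58
position: [0.6186, -0.037, 0.1446]
tcp_rot: [[0.997, -0.078, -0.011], [-0.078, -0.997, 0.002], [-0.011, -0.001, -1.0]]
force: [0.4, 0.4, 0.0]
opening: 0.004
grasp_force: 0.0
```

```bash
python3 - <<'E'
from rig import *
from h import *
s=read_state();print(s["position"],row(s,np.array([.6235,-.0372,.085]),down(-.0766)))
E
```

```text
[ 0.61863011 -0.03700633  0.14461669] [0.018, -0.0, 0.199, -0.001, 0.014, -0.002]
```

{"name": "step_arm", "arguments": {"steps": [[0.017,0,0.07,0,0.014,0,1],[0.017,0,0.14,0,0.014,0,1],[0.017,0,0.2,0,0.014,0,1],[0.017,0,0.2,0,0.014,0,1],[0.017,0,0.2,0,0.014,0,1]]}}

```text
time_s: 10.0
position: [0.6219, -0.0353, 0.0858]
tcp_rot: [[0.997, -0.075, -0.001], [-0.075, -0.997, 0.001], [-0.001, -0.001, -1.0]]
force: [0.1, 0.0, 0.3]
opening: 0.004
grasp_force: 0.0
```

{"name": "step_arm", "arguments": {"steps": [[0,0,0.01,0,0,0,1],[0,0,0.02,0,0,0,1],[0,0,0.03,0,0,0,1],[0,0,0.04,0,0,0,1],[0,0,0.04,0,0,0,1]]}}

```text
time_s: 10.42
position: [0.6236, -0.0367, 0.0745]
tcp_rot: [[0.997, -0.077, 0.003], [-0.077, -0.997, -0.0], [0.003, -0.0, -1.0]]
force: [-0.2, 0.3, -0.6]
opening: 0.002
grasp_force: 0.0
```

{"name": "step_arm", "arguments": {"steps": [[0,0,0.01,0,0,0,1],[0,0,0.02,0,0,0,1],[0,0,0.03,0,0,0,1],[0,0,0.03,0,0,0,1]]}}

```text
time_s: 10.75
position: [0.6234, -0.0367, 0.0648]
tcp_rot: [[0.997, -0.077, 0.002], [-0.077, -0.997, 0.0], [0.002, -0.0, -1.0]]
force: [0.7, 0.9, 0.2]
opening: 0.001
grasp_force: 0.0
```

{"name": "step_arm", "arguments": {"steps": [[0,0,0.007,0,0,0,1],[0,0,0.014,0,0,0,1],[0,0,0.014,0,0,0,1]]}}

```text
time_s: 11.0
position: [0.6236, -0.0367, 0.0609]
tcp_rot: [[0.997, -0.077, 0.002], [-0.077, -0.997, -0.0], [0.002, -0.0, -1.0]]
force: [-0.1, -0.0, -0.1]
opening: 0.008
grasp_force: 0.0
```

{"name": "step_arm", "arguments": {"steps": [[0,0,0.007,0,0,0,1],[0,0,0.014,0,0,0,1],[0,0,0.014,0,0,0,1]]}}

```text
time_s: 11.25
position: [0.6236, -0.0367, 0.0568]
tcp_rot: [[0.997, -0.077, 0.002], [-0.077, -0.997, -0.0], [0.002, -0.0, -1.0]]
force: [-0.1, -0.7, -0.1]
opening: 0.006
grasp_force: 0.0
```

{"name": "step_arm", "arguments": {"steps": [[0,0,0.005,0,0,0,1],[0,0,0.01,0,0,0,1],[0,0,0.01,0,0,0,1]]}}

```text
time_s: 11.5
position: [0.6241, -0.0367, 0.0541]
tcp_rot: [[0.997, -0.077, 0.003], [-0.077, -0.997, -0.0], [0.003, 0.0, -1.0]]
force: [-0.2, -0.2, 1.4]
opening: 0.006
grasp_force: 0.6
```

{"name": "step_arm", "arguments": {"steps": [[0,0,0.007,0,0,0,1],[0,0,0.01,0,0,0,1],[0,0,0.01,0,0,0,1]]}}

```text
time_s: 11.75
position: [0.6242, -0.0368, 0.0513]
tcp_rot: [[0.997, -0.077, 0.004], [-0.077, -0.997, -0.0], [0.004, 0.0, -1.0]]
force: [-0.9, 0.1, 2.2]
opening: 0.006
grasp_force: 1.3
```

{"name": "step_arm", "arguments": {"steps": [[0,0,0.005,0,0,0,1],[0,0,0.008,0,0,0,1],[0,0,0.008,0,0,0,1]]}}

```text
time_s: 12.0
position: [0.6241, -0.0368, 0.0489]
tcp_rot: [[0.997, -0.077, 0.004], [-0.077, -0.997, -0.0], [0.004, 0.0, -1.0]]
force: [-1.4, -0.2, 4.1]
opening: 0.006
grasp_force: 1.8
```

{"name": "step_arm", "arguments": {"steps": [[0,0,0.005,0,0,0,1],[0,0,0.008,0,0,0,1],[0,0,0.008,0,0,0,1],[0,0,0.008,0,0,0,1]]}}

```text
time_s: 12.33
position: [0.6242, -0.0368, 0.0485]
tcp_rot: [[0.997, -0.076, 0.004], [-0.076, -0.997, -0.001], [0.004, 0.0, -1.0]]
force: [-3.2, 0.4, 13.5]
opening: 0.004
grasp_force: 6.8
```

The stop is firm: 13.5 N with no further travel, so the button is fully down. Retracting.

{"name": "step_arm", "arguments": {"steps": [[0,0,-0.05,0,0,0,1],[0,0,-0.15,0,0,0,1],[0,0,-0.28,0,0,0,1],[-0.15,-0.1,-0.4,0,0,0,1],[-0.3,-0.2,-0.4,0,0,0,1],[-0.45,-0.3,-0.4,0,0,0,1],[-0.45,-0.3,-0.4,0,0,0,1],[-0.45,-0.3,-0.4,0,0,0,1]]}}

```text
time_s: 13.0
position: [0.4867, 0.0673, 0.1653]
tcp_rot: [[0.997, -0.073, -0.008], [-0.073, -0.997, 0.002], [-0.008, -0.002, -1.0]]
force: [0.0, -0.0, -0.7]
opening: 0.005
grasp_force: 0.0
```

```bash
python3 - <<'E'
from meas import *
a,p=polar(rect(.084));b=p.min(1);print([(round(x,2),int(y)) for x,y in zip(a,b) if y>165])
d=rect(.0416);h=cv2.cvtColor(d,cv2.COLOR_RGB2HSV);m=(h[...,0]<6)&(h[...,1]>150)&(h[...,2]>100);v,u=np.nonzero(m);print("red",np.arctan2(u.mean()-240,v.mean()-240))
print(s["position"],s["force"],np.abs(s["qvel"]).max())
E
```

```text
[(np.float64(-1.63), 167), (np.float64(-1.62), 184), (np.float64(-1.61), 204), (np.float64(-1.6), 217), (np.float64(-1.59), 221), (np.float64(-1.58), 221), (np.float64(-1.57), 221), (np.float64(-1.56), 222), (np.float64(-1.55), 222), (np.float64(-1.54), 222), (np.float64(-1.53), 223), (np.float64(-1.52), 223), (np.float64(-1.51), 223), (np.float64(-1.5), 224), (np.float64(-1.49), 225), (np.float64(-1.48), 219), (np.float64(-1.47), 206), (np.float64(-1.46), 189), (np.float64(-1.45), 178)]
red -1.5166720734647392
[0.48672036 0.06732232 0.16533664] [ 0.00864195 -0.04600152 -0.67367147] 4.282158463865619
```

The tab is unchanged, about 2 mm off the red centre, and the arm is clear of everything. Handing in.

```bash
python3 -c "
from rig import *
print(hand_in())"
```

```text
the job is handed in; nothing more can be done
None
```

I pushed the selector to the red mark (about 2 mm off its centre), pressed confirm to its stop, raised the arm clear and handed the job in. I did not check separately that the button sprang back up, and the hand-in gave no verdict.

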